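# Load four notched film rolls onto their keyed hubs

## Task

Change over the laminator: take the four film rolls off the pins of the black storage rack and load each upright onto the hub on the aluminium rail whose post fits its core, smallest core on the thinnest post up to largest core on the thickest. Turn each roll so that the two notches in its core drop over the hub's two drive keys and it sits fully home, flat on the hub's black seat. Leave the pump bottle and the swab jar standing where they are.

Things in the scene. Friction and masses are not known exactly. Their poses are not given: they have to be found in the camera images.
- roll_a: Film roll with the smallest core: pale film on a brown core, diameter 40 mm, height 42 mm, bore 14 mm. Two opposed notches 9 mm wide run down the bore (28 mm across them). Upright, at any turn, round one of four pins (8 mm thick, 64 mm apart, tips 59 mm above the worktop) on the fixed black rack base, 14 mm high. Origin: centre of underside; x: line through the notches; z up.
- roll_b: Film roll with the second smallest core: pale film on a brown core, diameter 45 mm, height 30 mm, bore 20 mm. Two opposed notches 11 mm wide run down the bore (34 mm across them). Upright, at any turn, round one of four pins (8 mm thick, 64 mm apart, tips 59 mm above the worktop) on the fixed black rack base, 14 mm high. Origin: centre of underside; x: line through the notches; z up.
- roll_c: Film roll with the second largest core: pale film on a brown core, diameter 51 mm, height 38 mm, bore 26 mm. Two opposed notches 13 mm wide run down the bore (40 mm across them). Upright, at any turn, round one of four pins (8 mm thick, 64 mm apart, tips 59 mm above the worktop) on the fixed black rack base, 14 mm high. Origin: centre of underside; x: line through the notches; z up.
- roll_d: Film roll with the largest core: pale film on a brown core, diameter 57 mm, height 34 mm, bore 32 mm. Two opposed notches 14 mm wide run down the bore (46 mm across them). Upright, at any turn, round one of four pins (8 mm thick, 64 mm apart, tips 59 mm above the worktop) on the fixed black rack base, 14 mm high. Origin: centre of underside; x: line through the notches; z up.
- hub_a: Fixed hub with the thinnest post, for the 14 mm core: base 52 mm across; black seat 12 mm above the origin; post 8 mm thick, tapered at the top, tip at 58 mm. At its foot two opposed steel keys, 5 mm wide, 9 mm above the seat, 22 mm over their ends. Origin: centre of base, 20 mm above the worktop, on an aluminium rail; x: line through the keys; z up. Hubs 64 mm apart, any order, any turn.
- hub_b: Fixed hub with the second thinnest post, for the 20 mm core: base 52 mm across; black seat 12 mm above the origin; post 14 mm thick, tapered at the top, tip at 58 mm. At its foot two opposed steel keys, 5 mm wide, 9 mm above the seat, 28 mm over their ends. Origin: centre of base, 20 mm above the worktop, on an aluminium rail; x: line through the keys; z up. Hubs 64 mm apart, any order, any turn.
- hub_c: Fixed hub with the second thickest post, for the 26 mm core: base 52 mm across; black seat 12 mm above the origin; post 20 mm thick, tapered at the top, tip at 58 mm. At its foot two opposed steel keys, 5 mm wide, 9 mm above the seat, 34 mm over their ends. Origin: centre of base, 20 mm above the worktop, on an aluminium rail; x: line through the keys; z up. Hubs 64 mm apart, any order, any turn.
- hub_d: Fixed hub with the thickest post, for the 32 mm core: base 52 mm across; black seat 12 mm above the origin; post 26 mm thick, tapered at the top, tip at 58 mm. At its foot two opposed steel keys, 5 mm wide, 9 mm above the seat, 40 mm over their ends. Origin: centre of base, 20 mm above the worktop, on an aluminium rail; x: line through the keys; z up. Hubs 64 mm apart, any order, any turn.
- bottle: White bottle with a press pump, 62 mm in diameter, 121 mm high, standing beyond the storage rack; a bystander. Origin: centre of its underside; z up.
- jar: Clear jar of cotton swabs, 44 mm in diameter, 80 mm high with the swabs, standing beyond the hub rail; a bystander. Origin: centre of its underside; z up.
Things that resemble listed ones, but are neither listed nor needed, are in the scene too. Leave any green look-alike of the roll_b alone. Leave any green look-alike of the roll_d alone.

How it is judged:
At the end, for the whole second after the job is handed in: Each roll rests released on the hub of its core size: underside within 4 mm of the seat height, centre within 8 mm of the hub's, upright within 0.1 rad, notches within 0.45 rad of the line of the keys. Bottle and jar stand upright within 30 mm of where they began (horizontal distance between roll_a and hub_a below 0.008 m and z of roll_a in the frame of hub_a between 0.009 and 0.016 m and angle between each of roll_a, roll_b, roll_c, roll_d's own z axis and vertical below 0.1 rad and angle between the x axis of roll_a and the x axis of hub_a, either way round below 0.45 rad and linear speed of each of roll_a, roll_b, roll_c, roll_d below 0.02 m/s and horizontal distance between roll_b and hub_b below 0.008 m and z of roll_b in the frame of hub_b between 0.009 and 0.016 m and angle between the x axis of roll_b and the x axis of hub_b, either way round below 0.45 rad and horizontal distance between roll_c and hub_c below 0.008 m and z of roll_c in the frame of hub_c between 0.009 and 0.016 m and angle between the x axis of roll_c and the x axis of hub_c, either way round below 0.45 rad and horizontal distance between roll_d and hub_d below 0.008 m and z of roll_d in the frame of hub_d between 0.009 and 0.016 m and angle between the x axis of roll_d and the x axis of hub_d, either way round below 0.45 rad and distance of each of bottle, jar from where it was at the start of the episode below 0.03 m and angle between each of bottle, jar's own z axis and vertical below 0.15 rad); the robot touches nothing.
It fails at once if the pump bottle is knocked over or shoved away (distance of bottle from where it was at the start of the episode above 0.03 m or angle between bottle's own z axis and vertical above 0.3 rad).
It fails at once if the swab jar is knocked over or shoved away (distance of jar from where it was at the start of the episode above 0.03 m or angle between jar's own z axis and vertical above 0.3 rad).
It also fails if it takes over 120 s, if anything falls off the work surface, if the arm or the gripper's body presses on something with over 40 N, if the wrist force passes 120 N, or if a joint passes its speed limit or range.

## Robot

A 7-joint arm with a two-finger parallel gripper is mounted at the origin on a cart in front of the work surface, level with it; the furniture and walls round the work are solid. World frame = base frame: x ahead of the robot, y to its left, z up, the work surface at z = 0. Lengths are in m, angles in rad, forces in N, time in s.
With the tool pointing down it reaches from about 0.4 to 0.875 m from the base axis. Payload 19.3 kg.
Tool frame: the origin (TCP) lies at the very end of the fingers, on their centre line; the grasp point (between the pads) lies 19 mm behind it; z points along the fingers, y is the line along which they close (so a half turn about z gives the same grasp; the last joint's range is limited). The gripper opens to 85 mm and grips with 20 to 120 N. Pads are 22 mm wide; open, the fingers measure 114 mm over their backs; the gripper's body (76 mm by 85 mm) begins 54 mm behind the grasp point. The pads swing forward as they close: fully open they stand 13 mm farther back than shut.
Start: joints at [1.063, 0.521, -0.036, 1.599, 0.021, 1.021, -0.113], TCP at [0.265, -0.566, 0.231] pointing down, gripper open.
Joint ranges: [-2.91, 2.91], [-0.3, 2.13], [-1.5, 1.42], [0.17, 2.43], [-1.26, 4.41], [0.16, 1.93], [-2.52, 2.52]. Speed limits (rad/s): [1.89, 1.89, 2.39, 2.39, 3.01, 3.01, 3.01].

## Interface

Orientations are given as [roll, pitch, yaw] about the fixed x, y, z axes, in that order (R = Rz(yaw) Ry(pitch) Rx(roll)).
In Python, from workcell import bot gives the robot as it stands.
- The arm moves only by the shell command python3 -m crank 'ROWS' [FORCE]. ROWS is a JSON object of lists of equal length, an entry for each row: "travel": the shift along the world's x, y, z in cm, a list of three; "turn": the turn, a rotation vector about the world's x, y, z in degrees, a list of three; "gripper": the closure, from 0 (fully open) to 1 (shut). A call has exactly 5 rows; each row is the pose to reach, as a shift and turn from the pose commanded when the call began; what a row does not reach only later rows make up. A row lasts 1/10 s, in which the tool goes at most 50 mm and 8.59 degrees, less where a joint would pass 70% of its speed; a pose out of reach is approached as far as the arm can. A call with a gripper value outside its range is refused whole. The fingers move at their own pace and stop on an object; FORCE is the grip in N (left out, the last holds). Time passes only in rows, so rows that repeat a pose let the fingers close, or fill a call up. It gives the time, the measured TCP pose, the force, the opening and the grip force at its end, in the units of the state.
- bot.observe(): the state, without advancing time (a new reading comes with each control period).
- bot.grab_frame(name): name is "side" or "top"; returns a dict with "pixels" (420x560x3 uint8, red, green, blue), "fx", "fy", "cx", "cy" (pixels), "dist" ([k1, k2, p1, p2, k3] as OpenCV has them; the pictures are not rectified), "extrinsics" (4x4, takes a point from world to camera coordinates). Camera axes: x right, y down, z forward; pixel columns grow to the right and rows downward; lengths in m; the calibration is good to about 2 mm. A picture is of the moment at which its call begins. There is no depth.
- bot.job_done(): hands the job in; it is judged then, once.
The state is a dict: "clock": time; "qpos": joint angles; "qd": joint speeds; "joint_efforts": joint torques, N m; "position": TCP position; "tool_rot": TCP orientation; "force": force on the tool from outside, world axes, zero at the start; "moment": the same for the moment, N m; "grip_width": finger opening in m; "finger_force": force on a finger pad.
Only numpy, scipy, OpenCV 4.12 (cv2) and the standard library are available. Lean on these libraries where they do the work, as an engineer would, in place of code of your own. Each camera call takes 0.05 s, during which the arm holds its last target. There are 200 camera calls.

## Working session

There is one attempt and no reset: what is moved stays moved. The work goes in short steps, Python scripts to look and compute and a shell command to move; the robot and the scene stay as the last step left them, time stands still between calls to the robot, and variables do not carry over. Pictures are saved under pics/ and viewed, at most 14 in all, crops included, and the job is handed in when it is done.

```bash
mkdir -p pics; ls; python3 - <<'E'
from workcell import bot
import cv2,numpy as np,pickle
s=bot.observe();print({k:np.round(v,3).tolist() for k,v in s.items()})
for n in("side","top"):
    f=bot.grab_frame(n);pickle.dump(f,open(f"{n}0.pkl","wb"))
    cv2.imwrite(f"pics/{n}0.png",cv2.resize(f["pixels"][:,:,::-1],(800,600),interpolation=cv2.INTER_CUBIC))
    E=f["extrinsics"];print(n,f["fx"],f["cx"],f["cy"],f["dist"],(-E[:3,:3].T@E[:3,3]).round(3),E[:3,:3].round(3).tolist())
E
```

```text
pics
{'clock': 0.0, 'qpos': [1.063, 0.522, -0.036, 1.6, 0.021, 1.021, -0.113], 'qd': [-0.0, 0.002, -0.001, 0.0, -0.001, -0.001, 0.001], 'joint_efforts': [-0.0, -92.711, 1.98, -36.994, 0.018, 0.008, -0.0], 'position': [0.265, -0.566, 0.231], 'tool_rot': [-3.14, 0.0, 0.438], 'force': [-0.22, 0.924, -0.412], 'moment': [0.045, 0.055, 0.019], 'finger_force': 0.0, 'grip_width': 0.085}
side 393.63723246090365 275.6560916608398 207.35925608558267 [-0.10096254  0.          0.          0.          0.        ] [ 0.219 -0.888  0.846] [[0.931, -0.364, 0.017], [-0.219, -0.596, -0.773], [0.292, 0.716, -0.634]]
top 490.9656052198513 275.3302863539262 205.60867693854675 [-0.08900144  0.          0.          0.          0.        ] [0.282 0.045 1.432] [[-0.051, -0.999, 0.005], [-0.972, 0.049, -0.231], [0.23, -0.017, -0.973]]
```

View pics/top0.png

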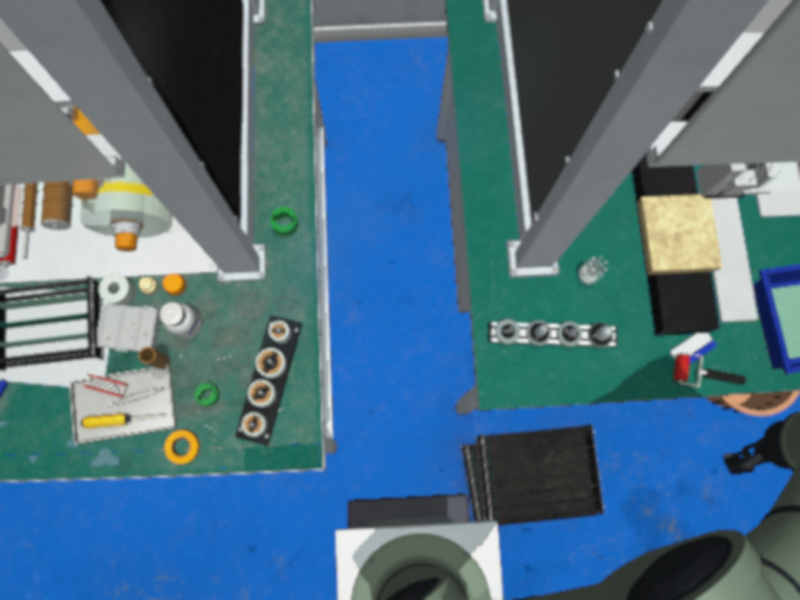

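View pics/side0.png

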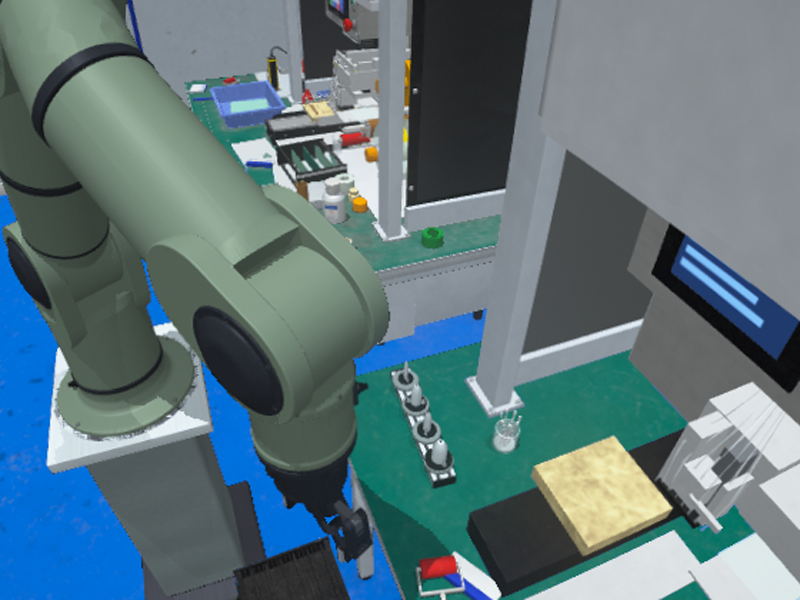

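The top view shows the rack at left with four rolls, at 800x600 pixels (279,330), (270,362), (261,392) and (253,425). The rail is at right with hubs at (508,330), (540,331), (571,331) and (602,333). The bottle is at (178,317) and the jar at (592,270). The green rings at (284,220) and (205,394) are the look-alikes. They stand alone on the table and not on the rack, so I'll leave them. The side view shows the rail hubs at (405,378) to (438,458); the arm hides the rack.

```bash
cat > h.py <<'E'
import numpy as np,cv2,pickle
def ray(f,uv):
    K=np.array([[f["fx"],0,f["cx"]],[0,f["fy"],f["cy"]],[0,0,1]])
    n=cv2.undistortPoints(np.array(uv,float).reshape(-1,1,2),K,np.array(f["dist"]))[:,0]
    E=np.array(f["extrinsics"]);R=E[:3,:3]
    return -R.T@E[:3,3],np.c_[n,np.ones(len(n))]@R
def onz(f,uv,z):
    c,d=ray(f,uv);return c+d*((z-c[2])/d[:,2])[:,None]
def proj(f,P):
    K=np.array([[f["fx"],0,f["cx"]],[0,f["fy"],f["cy"]],[0,0,1]]);E=np.array(f["extrinsics"])
    return cv2.projectPoints(np.array(P,float).reshape(-1,1,3),cv2.Rodrigues(E[:3,:3])[0],E[:3,3],K,np.array(f["dist"]))[0][:,0]
E
python3 - <<'E'
from h import *
f=pickle.load(open("top0.pkl","rb"));p=f["pixels"];im=p[:,:,::-1]
a=cv2.resize(im[215:317,160:218],None,fx=5.8,fy=5.8,interpolation=cv2.INTER_CUBIC)
b=cv2.resize(im[212:252,335:440],(787,300),interpolation=cv2.INTER_CUBIC)
cv2.imwrite("pics/rack1.png",a);cv2.imwrite("pics/rail1.png",b)
s=p[215:317,160:218].astype(int)
m=((s.min(2)>100)&(s[:,:,0]>s[:,:,2])|(s[:,:,0]>s[:,:,2]+25)).astype(np.uint8)
cs,_=cv2.findContours(m,cv2.RETR_EXTERNAL,cv2.CHAIN_APPROX_NONE)
for c in cs:
    if cv2.contourArea(c)<60:continue
    c=c+[160,215];e=cv2.fitEllipse(c);w=onz(f,[e[0]],.05)[0]
    print("px",np.round(e[0],1),np.round(e[1],1),"area",cv2.contourArea(c),"world",w.round(4))
E
```

```text
px [176.6 296.2] [14.8 15.3] area 176.5 world [0.3632 0.3099 0.05  ]
px [182.  274.5] [16.4 17.4] area 222.0 world [0.4232 0.2939 0.05  ]
px [188.6 253.1] [18.3 18.9] area 269.5 world [0.4827 0.2745 0.05  ]
px [194.5 231. ] [11.3 12.2] area 107.0 world [0.5458 0.2567 0.05  ]
```

View pics/rack1.png

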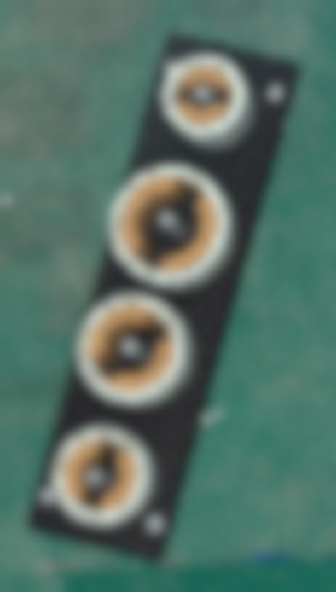

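View pics/rail1.png

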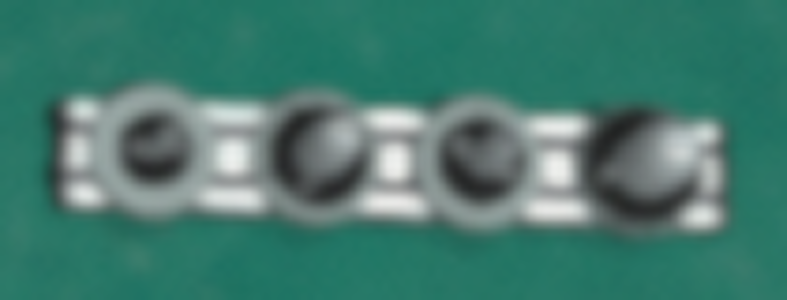

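In the enlarged rack crop, the rolls from far to near are a (smallest core, raw px 195,231), d (largest, 189,253), c (182,274) and b (177,296). All four are pale and brown, and none is green. The rail crop from left to right shows posts that read as a (356,232), c (377,233), b (399,233) and d (421,234). I'll rectify the views next to read the turns.

```bash
cat >> h.py <<'E'
def rect(f,x,y,z,half=.032,n=200):
    # metric view: right = -y world, up = +x world
    g=np.linspace(-half,half,n);YY,XX=np.meshgrid(y-g,x-g)
    q=proj(f,np.c_[XX.ravel(),YY.ravel(),np.full(n*n,z)]).astype(np.float32).reshape(n,n,2)
    t=cv2.remap(f["pixels"][:,:,::-1].copy(),q,None,cv2.INTER_CUBIC)
    return t
def stretch(t):
    lo,hi=np.percentile(t,2),np.percentile(t,98);return np.clip((t-lo)/(hi-lo)*255.,0,255).astype(np.uint8)
E
python3 - <<'E'
from h import *
T=pickle.load(open("top0.pkl","rb"));S=pickle.load(open("side0.pkl","rb"))
R={'a':([194.8,231.3],.056),'d':([188.8,253],.048),'c':([182.2,274.5],.052),'b':([177,296.2],.044)}
H={'a':[355.7,231.7],'c':[377.4,232.7],'b':[398.7,233.3],'d':[421,234.]}
row=[[],[],[]]
for k,(uv,z) in R.items():
    x,y,_=onz(T,[uv],z)[0];t=rect(T,x,y,z);row[0].append(stretch(t))
    g=cv2.cvtColor(t,cv2.COLOR_BGR2GRAY);n=100
    yy,xx=np.mgrid[:200,:200];rr=np.hypot(xx-n,yy-n)*.32
    out={'a':14,'b':17,'c':20,'d':23}[k]
    # film disc: bright or brown
    b=t.astype(int);m=((b[:,:,2]>b[:,:,0]+10)|(b.min(2)>130))&(rr<32)
    c=max(cv2.findContours(m.astype(np.uint8),0,1)[0],key=cv2.contourArea);cc,r=cv2.minEnclosingCircle(c)
    M=cv2.moments(cv2.convexHull(c));cx,cy=M['m10']/M['m00'],M['m01']/M['m00']
    rr=np.hypot(xx-cx,yy-cy)*.32;w=np.clip(110-b[:,:,2],0,None)*(rr<out+1)*(rr>4)
    X=-(yy-cy);Y=-(xx-cx);th=.5*np.arctan2((2*w*X*Y).sum(),(w*(X*X-Y*Y)).sum())
    print(k,"centre",(x-(cy-99.5)*.00032).round(4),(y-(cx-99.5)*.00032).round(4),"diam",2*np.sqrt(M['m00']/np.pi)*.32,"notch deg",np.degrees(th).round(1))
P=[]
for k,uv in H.items():
    x,y,_=onz(T,[uv],.032)[0];P.append((x,y));print("hub",k,x.round(4),y.round(4))
    row[1].append(stretch(rect(T,x,y,.036)));row[2].append(stretch(rect(S,x,y,.036)))
print(np.linalg.norm(np.diff(P,axis=0),axis=1))
cv2.imwrite("pics/mos.png",np.vstack([np.hstack(r) for r in row]))
E
```

```text
a centre 0.5441 0.2549 diam 42.01519184714541 notch deg 87.7
d centre 0.4826 0.2743 diam 58.987915861784295 notch deg -34.7
c centre 0.4222 0.2927 diam 52.82658163906093 notch deg -51.7
b centre 0.3623 0.3104 diam 47.06262681494097 notch deg -22.0
hub a 0.5234 -0.2079
hub c 0.5171 -0.2711
hub b 0.512 -0.3335
hub d 0.5065 -0.3992
[0.06347498 0.06260426 0.06593392]
```

View pics/mos.png

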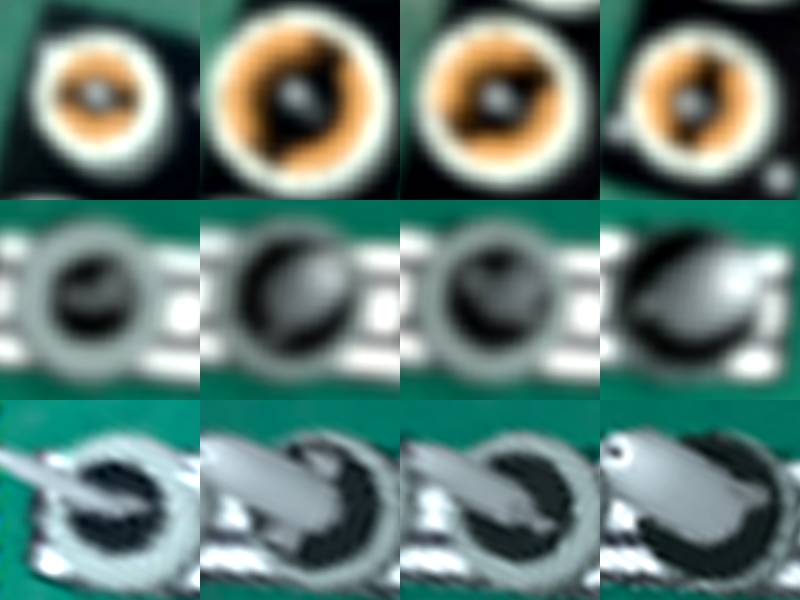

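The mosaic's top row, read clockwise from world x, gives notch lines of a ≈ 88°, d ≈ -33°, c ≈ -54° and b ≈ -20°. The bottom row shows key stubs on the black seats: a at (138,505), c at (325,455) and (285,535), b at (540,522), d at (757,493). I'll fit hub centres to the black seats in both views and read the key angles from them.

```bash
python3 - <<'E'
from h import *
T=pickle.load(open("top0.pkl","rb"));S=pickle.load(open("side0.pkl","rb"))
H={'a':(.5234,-.2079),'c':(.5171,-.2711),'b':(.512,-.3335),'d':(.5065,-.3992)}
def fit(P):
    P=np.array(P);s=np.array([-1.5,-.5,.5,1.5])*.064;c=P.mean(0);d=(s[:,None]*(P-c)).sum(0);d/=np.linalg.norm(d)
    return c+s[:,None]*d,np.degrees(np.arctan2(d[1],d[0]))
pts={'T':[],'S':[]};tiles=[]
for k,(x,y) in H.items():
    for nm,f in(('T',T),('S',S)):
        t=rect(f,x,y,.032);g=cv2.cvtColor(t,cv2.COLOR_BGR2GRAY);hsv=cv2.cvtColor(t,cv2.COLOR_BGR2HSV)
        m=((g<75)&(hsv[:,:,1]<130)).astype(np.uint8);m=cv2.morphologyEx(m,cv2.MORPH_OPEN,np.ones((7,7)))
        n,l,st,ce=cv2.connectedComponentsWithStats(m);i=min(range(1,n),key=lambda i:np.hypot(*(ce[i]-100))-st[i,4]/50)
        (cx,cy),r=cv2.minEnclosingCircle(cv2.findContours((l==i).astype(np.uint8),0,1)[0][0])
        w=(x-(cy-99.5)*.00032,y-(cx-99.5)*.00032);pts[nm].append(w);print(k,nm,np.round(w,4),"r mm",round(r*.32,1))
F={n:fit(p) for n,p in pts.items()}
for n in F:print(n,F[n][0].round(4).tolist(),F[n][1].round(1))
R=[(.5441,.2549),(.4826,.2743),(.4222,.2927),(.3623,.3104)];print("rack",fit(R)[0].round(4).tolist(),fit(R)[1])
for i,k in enumerate(H):
    c=F['S'][0][i];t=stretch(rect(S,c[0],c[1],.032,.025,300));
    cv2.circle(t,(150,150),3,(0,0,255),-1)
    q=proj(S,[[*c,.041]]);tiles.append(t)
    # where the point 9 mm over the centre shows in the tile
    w=onz(S,q,.032)[0];u=(150-(w[1]-c[1])/.05*300,150-(w[0]-c[0])/.05*300);cv2.circle(t,tuple(int(v) for v in u),3,(0,255,0),-1)
cv2.imwrite("pics/hubs2.png",np.vstack([np.hstack(tiles[:2]),np.hstack(tiles[2:])]))
E
```

```text
a T [ 0.5196 -0.206 ] r mm 10.2
a S [ 0.5196 -0.21  ] r mm 13.9
c T [ 0.5211 -0.265 ] r mm 16.0
c S [ 0.5147 -0.2769] r mm 18.9
b T [ 0.5091 -0.3308] r mm 13.2
b S [ 0.511 -0.337] r mm 17.3
d T [ 0.5084 -0.3952] r mm 22.8
d S [ 0.5052 -0.3993] r mm 23.8
T [[0.5214, -0.2035], [0.5168, -0.2673], [0.5122, -0.3312], [0.5076, -0.395]] -94.1
S [[0.5198, -0.2101], [0.515, -0.2739], [0.5102, -0.3377], [0.5055, -0.4015]] -94.3
rack [[0.5446, 0.2551], [0.4834, 0.2737], [0.4222, 0.2924], [0.361, 0.3111]] 163.02695945723195
```

View pics/hubs2.png

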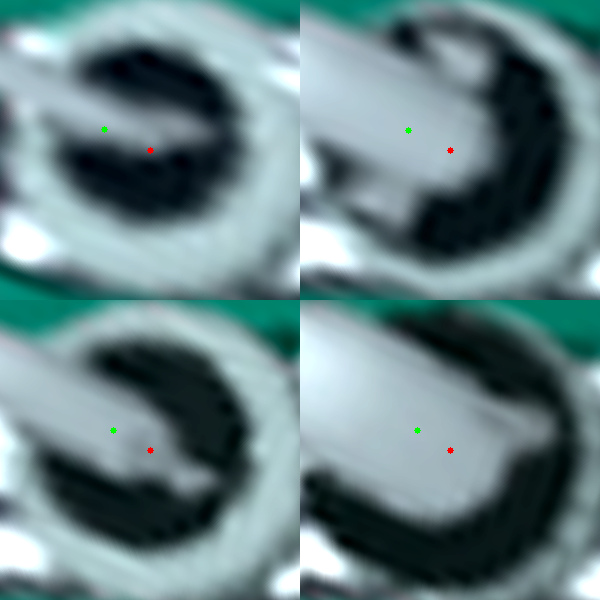

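The tiles show the seats centred about 15 px above my red dots. Correcting for that, and agreeing with the outer-ring fit from the top view, the hub centres are a (.522,-.208), c (.517,-.272), b (.512,-.3355) and d (.507,-.399). Key tips at tile pixels (213,130), (460,55)/(385,205), (213,478) and (550,425) give key lines of about a -86°, c -27°, b 57° and d -83°.

I'll pick in the order d, b, a, c, starting with d at (.4826,.2743) and the closing axis at 60°.

```bash
python3 -m crank '{"travel":[[2,4,0],[4,8,0],[6,12,0],[8,16,0],[10,20,0]],"turn":[[0,0,8],[0,0,16],[0,0,24],[0,0,32],[0,0,40]],"gripper":[0,0,0,0,0]}' 40
python3 -m crank '{"travel":[[2,4.4,0],[4,8.8,0],[6,13.2,0],[8,17.6,0],[10,22,0]],"turn":[[0,0,8],[0,0,16],[0,0,24],[0,0,32],[0,0,40]],"gripper":[0,0,0,0,0]}'
python3 -m crank '{"travel":[[0.4,4.4,0],[0.8,8.8,0],[1.2,13.2,0],[1.6,17.6,0],[1.8,22,0]],"turn":[[0,0,8],[0,0,16],[0,0,24],[0,0,32],[0,0,40]],"gripper":[0,0,0,0,0]}'
```

```text
clock: 0.6
position: [0.3653, -0.3643, 0.2312]
tool_rot: [-3.141, 0.0, 1.142]
force: [1.8, -1.0, -0.4]
grip_width: 0.0856
finger_force: 0.0
clock: 1.1
position: [0.4653, -0.1443, 0.2314]
tool_rot: [-3.142, 0.0, 1.84]
force: [1.0, -1.4, 0.2]
grip_width: 0.0852
finger_force: 0.0
clock: 1.6
position: [0.4828, 0.0756, 0.2313]
tool_rot: [-3.142, 0.0, 2.538]
force: [0.2, -0.1, -0.3]
grip_width: 0.0854
finger_force: 0.0
```

```bash
python3 -m crank '{"travel":[[0,4.5,0],[0,9,0],[0,13.5,0],[0,17.9,0],[0,19.9,-3]],"turn":[[0,0,2],[0,0,4],[0,0,4.6],[0,0,4.6],[0,0,4.6]],"gripper":[0,0,0,0,0]}'
python3 -m crank '{"travel":[[0,0,-4],[0,0,-8],[0,0,-11],[0,0,-14],[0,0,-16]],"turn":[[0,0,0],[0,0,0],[0,0,0],[0,0,0],[0,0,0]],"gripper":[0,0,0,0,0]}'
python3 -m crank '{"travel":[[0,0,-1],[0,0,-2.1],[0,0,-2.1],[0,0,-2.1],[0,0,-2.1]],"turn":[[0,0,0],[0,0,0],[0,0,0],[0,0,0],[0,0,0]],"gripper":[0,0,0.5,1,1]}' 40
python3 -m crank '{"travel":[[0,0,0],[0,0,0],[0,0,0],[0,0,0],[0,0,0]],"turn":[[0,0,0],[0,0,0],[0,0,0],[0,0,0],[0,0,0]],"gripper":[1,1,1,1,1]}' 40
```

```text
clock: 2.1
position: [0.4833, 0.278, 0.2035]
tool_rot: [3.136, 0.001, 2.615]
force: [1.0, -0.3, -1.2]
grip_width: 0.0855
finger_force: 0.0
clock: 2.6
position: [0.4821, 0.2724, 0.039]
tool_rot: [-3.14, -0.001, 2.613]
force: [-0.6, 0.6, 0.6]
grip_width: 0.0853
finger_force: 0.0
clock: 3.1
position: [0.4833, 0.2732, 0.0213]
tool_rot: [3.141, 0.001, 2.612]
force: [-0.4, 0.4, 0.2]
grip_width: 0.0556
finger_force: 42.4
clock: 3.6
position: [0.4834, 0.2731, 0.0213]
tool_rot: [3.141, 0.001, 2.612]
force: [-2.1, -0.4, 8.0]
grip_width: 0.0557
finger_force: 43.3
```

```bash
python3 -m crank '{"travel":[[0,0,1],[0,0,3],[0,0,6],[0,0,9],[0,0,11]],"turn":[[0,0,0],[0,0,0],[0,0,0],[0,0,0],[0,0,0]],"gripper":[1,1,1,1,1]}' 40
python3 -m crank '{"travel":[[0,-4,0],[0.3,-8,0],[0.5,-12.5,0],[0.7,-17,0],[0.9,-21.5,0]],"turn":[[0,0,-4],[0,0,-8],[0,0,-12],[0,0,-16],[0,0,-20]],"gripper":[1,1,1,1,1]}'
python3 -m crank '{"travel":[[0.2,-4.5,0],[0.4,-9,0],[0.6,-13.5,0],[0.8,-18,0],[0.9,-22.5,0]],"turn":[[0,0,-4],[0,0,-8],[0,0,-12],[0,0,-16],[0,0,-20]],"gripper":[1,1,1,1,1]}'
python3 -m crank '{"travel":[[0.2,-4.5,0],[0.3,-9,0],[0.4,-13.5,0],[0.5,-18,0],[0.5,-20.2,0]],"turn":[[0,0,-4],[0,0,-8],[0,0,-10],[0,0,-10],[0,0,-10]],"gripper":[1,1,1,1,1]}'
```

```text
clock: 4.1
position: [0.4833, 0.2733, 0.1332]
tool_rot: [3.14, 0.001, 2.612]
force: [-0.9, 0.3, -1.8]
grip_width: 0.0558
finger_force: 42.9
clock: 4.6
position: [0.4919, 0.0562, 0.1313]
tool_rot: [3.141, 0.001, 2.261]
force: [0.6, 0.6, -0.3]
grip_width: 0.0561
finger_force: 42.9
clock: 5.1
position: [0.501, -0.169, 0.1314]
tool_rot: [3.141, 0.001, 1.912]
force: [0.5, 0.0, -0.3]
grip_width: 0.0558
finger_force: 42.9
clock: 5.6
position: [0.505, -0.3734, 0.1312]
tool_rot: [3.141, 0.001, 1.736]
force: [-0.2, 0.4, -1.4]
grip_width: 0.0558
finger_force: 42.9
```

```bash
python3 -m crank '{"travel":[[0.1,-1.3,0],[0.2,-2.55,0],[0.2,-2.55,0],[0.2,-2.55,0],[0.2,-2.55,0]],"turn":[[0,0,0],[0,0,0],[0,0,0],[0,0,0],[0,0,0]],"gripper":[1,1,1,1,1]}'
python3 - <<'E'
from workcell import bot
from h import *
S=bot.grab_frame("side");T=bot.grab_frame("top");pickle.dump((S,T),open("d1.pkl","wb"))
p=proj(S,[[.507,-.399,.1]])[0].astype(int);q=proj(T,[[.507,-.399,.1]])[0].astype(int);print(p,q)
c=lambda f,p:cv2.resize(f["pixels"][p[1]-55:p[1]+55,p[0]-36:p[0]+36,::-1],(390,596),interpolation=cv2.INTER_CUBIC)
cv2.imwrite("pics/d1.png",np.hstack([c(S,p),c(T,q)]))
E
```

```text
clock: 6.1
position: [0.5084, -0.3932, 0.1305]
tool_rot: [3.141, -0.0, 1.741]
force: [-0.5, 0.3, -0.6]
grip_width: 0.0556
finger_force: 42.9
[309 303] [428 229]
```

View pics/d1.png

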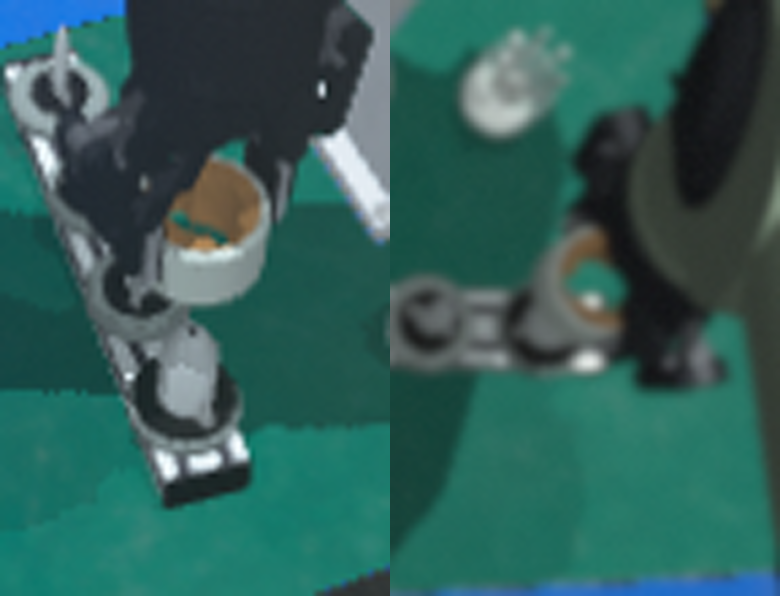

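The side half shows roll d held between the pads, centred near (215,225), with hub d's post below at (190,370). The top half shows the jar untouched at (500,90). I'll lower in stages and watch the force.

```bash
python3 -m crank '{"travel":[[0,0,-1],[0,0,-2],[0,0,-3],[0,0,-3.5],[0,0,-4]],"turn":[[0,0,0],[0,0,0],[0,0,0],[0,0,0],[0,0,0]],"gripper":[1,1,1,1,1]}'
python3 -m crank '{"travel":[[0,0,-0.5],[0,0,-1],[0,0,-1.5],[0,0,-2],[0,0,-2]],"turn":[[0,0,0],[0,0,0],[0,0,0],[0,0,0],[0,0,0]],"gripper":[1,1,1,1,1]}'
python3 -m crank '{"travel":[[0,0,-0.5],[0,0,-1],[0,0,-1.5],[0,0,-1.8],[0,0,-1.8]],"turn":[[0,0,0],[0,0,0],[0,0,0],[0,0,0],[0,0,0]],"gripper":[1,1,1,1,1]}'
```

```text
clock: 6.7
position: [0.5078, -0.3944, 0.0895]
tool_rot: [-3.141, -0.0, 1.74]
force: [-0.2, 0.5, -1.3]
grip_width: 0.0557
finger_force: 42.9
clock: 7.2
position: [0.5066, -0.396, 0.0696]
tool_rot: [-3.14, 0.001, 1.739]
force: [-4.5, -7.8, -5.2]
grip_width: 0.0559
finger_force: 43.6
clock: 7.7
position: [0.5067, -0.3969, 0.052]
tool_rot: [-3.14, 0.002, 1.738]
force: [-3.9, -10.7, -3.7]
grip_width: 0.0556
finger_force: 43.7
```

```bash
python3 -m crank '{"travel":[[-0.05,-0.1,0],[-0.1,-0.2,-0.2],[-0.1,-0.25,-0.6],[-0.1,-0.25,-0.9],[-0.1,-0.25,-0.9]],"turn":[[0,0,0],[0,0,0],[0,0,0],[0,0,0],[0,0,0]],"gripper":[1,1,1,1,1]}'
```

```text
clock: 8.2
position: [0.5067, -0.3972, 0.0427]
tool_rot: [-3.141, -0.0, 1.74]
force: [-1.4, -4.3, -3.1]
grip_width: 0.0558
finger_force: 43.8
```

Below the key tops, so the notches are engaged. Next I'll seat it, release and rise.

```bash
python3 -m crank '{"travel":[[0,-0.05,-0.1],[0,-0.1,-0.2],[0,-0.1,-0.3],[0,-0.1,-0.35],[0,-0.1,-0.35]],"turn":[[0,0,0],[0,0,0],[0,0,0],[0,0,0],[0,0,0]],"gripper":[1,1,1,1,1]}'
python3 -m crank '{"travel":[[0,0,0],[0,0,0],[0,0,0],[0,0,0.2],[0,0,0.4]],"turn":[[0,0,0],[0,0,0],[0,0,0],[0,0,0],[0,0,0]],"gripper":[0.15,0.15,0.15,0,0]}'
python3 -m crank '{"travel":[[0,0,2],[0,0,5],[0,0,8],[0,0,11],[0,0,14]],"turn":[[0,0,0],[0,0,0],[0,0,0],[0,0,0],[0,0,0]],"gripper":[0,0,0,0,0]}'
python3 - <<'E'
from workcell import bot
from h import *
S=bot.grab_frame("side");pickle.dump(S,open("d2.pkl","wb"))
p=proj(S,[[.507,-.399,.06]])[0].astype(int)
cv2.imwrite("pics/d2.png",cv2.resize(S["pixels"][p[1]-50:p[1]+40,p[0]-60:p[0]+60,::-1],(800,600),interpolation=cv2.INTER_CUBIC))
E
```

```text
clock: 8.7
position: [0.507, -0.3978, 0.0397]
tool_rot: [3.141, -0.0, 1.74]
force: [-0.0, 0.1, -1.1]
grip_width: 0.0558
finger_force: 44.0
clock: 9.2
position: [0.507, -0.3981, 0.044]
tool_rot: [3.142, 0.0, 1.74]
force: [0.4, -0.5, 0.0]
grip_width: 0.0853
finger_force: 0.0
clock: 9.7
position: [0.5069, -0.398, 0.1853]
tool_rot: [3.141, 0.0, 1.74]
force: [-0.8, -0.7, 0.6]
grip_width: 0.0857
finger_force: 0.0
```

View pics/d2.png

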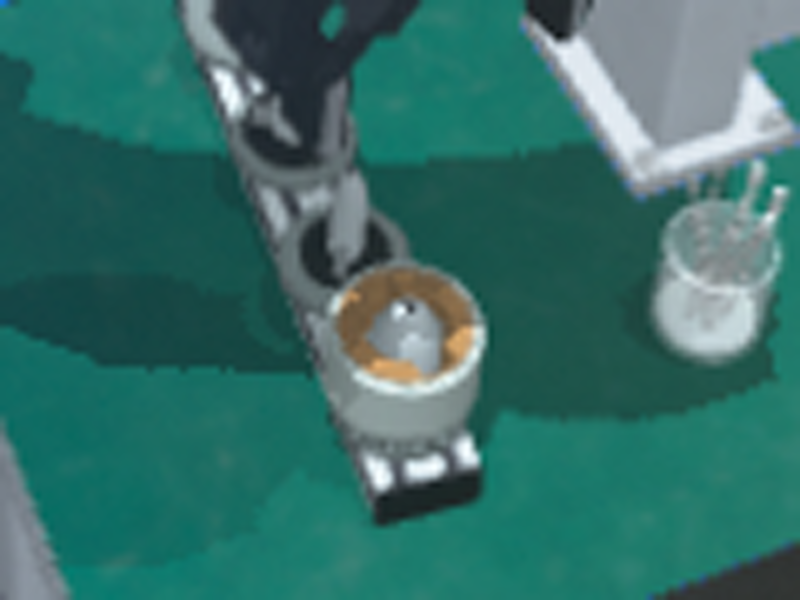

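Roll d sits flat and level at (405,370), with the post showing through the bore and the jar untouched. Next is roll b at (.3623,.3104) with the closing axis at 86°.

```bash
python3 -m crank '{"travel":[[0,4.5,0],[0,9,0],[0,14,0],[0,19,0],[0,24,0]],"turn":[[0,0,8],[0,0,16],[0,0,24],[0,0,32],[0,0,40]],"gripper":[0,0,0,0,0]}'
python3 -m crank '{"travel":[[-0.5,4.8,0],[-1.2,9.6,0],[-2,14.4,0],[-3,19.2,0],[-4,24,0]],"turn":[[0,0,8],[0,0,16],[0,0,24],[0,0,32],[0,0,36]],"gripper":[0,0,0,0,0]}'
python3 -m crank '{"travel":[[-2,4.4,0],[-4,8.8,0],[-6,13.2,0],[-8.5,17.6,0],[-10.5,21.5,0]],"turn":[[0,0,0],[0,0,0],[0,0,0],[0,0,0],[0,0,0]],"gripper":[0,0,0,0,0]}'
python3 -m crank '{"travel":[[0,1.2,0],[0,1.3,-3],[0,1.3,-6],[0,1.3,-8],[0,1.3,-10]],"turn":[[0,0,0],[0,0,0],[0,0,0],[0,0,0],[0,0,0]],"gripper":[0,0,0,0,0]}'
```

```text
clock: 10.25
position: [0.5066, -0.1563, 0.1841]
tool_rot: [-3.142, 0.001, 2.443]
force: [1.2, 0.7, -0.8]
grip_width: 0.0856
finger_force: 0.0
clock: 10.75
position: [0.4663, 0.0835, 0.184]
tool_rot: [-3.142, 0.001, 3.071]
force: [1.2, 0.8, 0.8]
grip_width: 0.0857
finger_force: 0.0
clock: 11.25
position: [0.3605, 0.2988, 0.1841]
tool_rot: [3.141, 0.001, 3.067]
force: [0.7, -0.3, 0.8]
grip_width: 0.0855
finger_force: 0.0
clock: 11.75
position: [0.3622, 0.3096, 0.0828]
tool_rot: [-3.141, -0.0, 3.066]
force: [0.5, 0.0, -0.2]
grip_width: 0.0852
finger_force: 0.0
```

```bash
python3 -m crank '{"travel":[[0,0,-2],[0,0,-4],[0,0,-5.5],[0,0,-6.4],[0,0,-6.4]],"turn":[[0,0,0],[0,0,0],[0,0,0],[0,0,0],[0,0,0]],"gripper":[0,0,0,0,0]}'
python3 -m crank '{"travel":[[0,0,0],[0,0,0],[0,0,0],[0,0,0],[0,0,0]],"turn":[[0,0,0],[0,0,0],[0,0,0],[0,0,0],[0,0,0]],"gripper":[1,1,1,1,1]}' 40
python3 -m crank '{"travel":[[0,0,0],[0,0,0.5],[0,0,3],[0,0,7],[0,0,11]],"turn":[[0,0,0],[0,0,0],[0,0,0],[0,0,0],[0,0,0]],"gripper":[1,1,1,1,1]}' 40
```

```text
clock: 12.25
position: [0.3618, 0.3096, 0.0191]
tool_rot: [-3.141, -0.001, 3.066]
force: [0.8, 0.3, 1.1]
grip_width: 0.0852
finger_force: 0.0
clock: 12.75
position: [0.3623, 0.3101, 0.0206]
tool_rot: [3.141, 0.001, 3.066]
force: [-1.1, -2.2, 12.1]
grip_width: 0.044
finger_force: 39.2
clock: 13.25
position: [0.3613, 0.3097, 0.1313]
tool_rot: [-3.141, -0.001, 3.067]
force: [0.9, -0.4, -0.3]
grip_width: 0.0441
finger_force: 41.0
```

```bash
python3 -m crank '{"travel":[[2.5,-3,0],[5,-6.5,0],[7,-10.5,0],[9,-14.5,0],[10,-19,0]],"turn":[[0,0,-8],[0,0,-16],[0,0,-24],[0,0,-32],[0,0,-40]],"gripper":[1,1,1,1,1]}' 40
python3 -m crank '{"travel":[[1,-4.8,0],[2,-9.6,0],[3,-14.4,0],[4,-19.2,0],[5,-24,0]],"turn":[[0,0,-8],[0,0,-16],[0,0,-24],[0,0,-32],[0,0,-40]],"gripper":[1,1,1,1,1]}'
python3 -m crank '{"travel":[[0,-4.8,0],[0,-9.6,0],[0,-14.4,0],[0,-19,0],[0,-21.4,0]],"turn":[[0,0,-8],[0,0,-16],[0,0,-23],[0,0,-23],[0,0,-23]],"gripper":[1,1,1,1,1]}'
python3 -m crank '{"travel":[[0,0,0],[0,0,0],[0,0,-1],[0,0,-2],[0,0,-3]],"turn":[[0,0,0],[0,0,0],[0,0,0],[0,0,0],[0,0,0]],"gripper":[1,1,1,1,1]}'
```

```text
clock: 13.75
position: [0.4632, 0.1186, 0.1304]
tool_rot: [3.14, 0.0, 2.362]
force: [0.9, -0.0, -1.0]
grip_width: 0.0437
finger_force: 41.1
clock: 14.25
position: [0.512, -0.1222, 0.1304]
tool_rot: [3.141, -0.0, 1.664]
force: [0.7, 0.3, -0.5]
grip_width: 0.0441
finger_force: 41.1
clock: 14.75
position: [0.5109, -0.3382, 0.1302]
tool_rot: [3.141, 0.001, 1.265]
force: [0.3, 1.7, -0.2]
grip_width: 0.044
finger_force: 41.1
clock: 15.25
position: [0.512, -0.3331, 0.0987]
tool_rot: [-3.141, -0.0, 1.27]
force: [-0.1, -0.0, -0.2]
grip_width: 0.0436
finger_force: 41.1
```

```bash
python3 -m crank '{"travel":[[0,0,-1],[0,0,-2],[0,0,-2.5],[0,0,-3],[0,0,-3]],"turn":[[0,0,0],[0,0,0],[0,0,0],[0,0,0],[0,0,0]],"gripper":[1,1,1,1,1]}'
python3 -m crank '{"travel":[[0,0,-0.5],[0,0,-1],[0,0,-1.5],[0,0,-1.7],[0,0,-1.7]],"turn":[[0,0,0],[0,0,0],[0,0,0],[0,0,0],[0,0,0]],"gripper":[1,1,1,1,1]}'
```

```text
clock: 15.75
position: [0.5117, -0.3339, 0.0692]
tool_rot: [-3.141, -0.0, 1.269]
force: [0.2, -0.6, -0.3]
grip_width: 0.0438
finger_force: 41.1
clock: 16.25
position: [0.5118, -0.3339, 0.0524]
tool_rot: [-3.141, -0.0, 1.269]
force: [-0.3, -0.5, 0.0]
grip_width: 0.0438
finger_force: 41.1
```

Clean on the post, no contact. Next, onto the keys.

```bash
python3 -m crank '{"travel":[[0,0,-0.2],[0,0,-0.4],[0,0,-0.6],[0,0,-0.8],[0,0,-0.8]],"turn":[[0,0,0],[0,0,0],[0,0,0],[0,0,0],[0,0,0]],"gripper":[1,1,1,1,1]}'
```

```text
clock: 16.75
position: [0.5118, -0.334, 0.0445]
tool_rot: [-3.141, -0.0, 1.269]
force: [-0.1, -0.3, 0.3]
grip_width: 0.0442
finger_force: 41.1
```

```bash
python3 -m crank '{"travel":[[0,0,-0.2],[0,0,-0.3],[0,0,-0.4],[0,0,-0.5],[0,0,-0.55]],"turn":[[0,0,0],[0,0,0],[0,0,0],[0,0,0],[0,0,0]],"gripper":[1,1,1,1,1]}'
python3 -m crank '{"travel":[[0,0,0],[0,0,0],[0,0,0],[0,0,0.3],[0,0,0.6]],"turn":[[0,0,0],[0,0,0],[0,0,0],[0,0,0],[0,0,0]],"gripper":[0.2,0.2,0.2,0.2,0.2]}'
python3 -m crank '{"travel":[[0,0,2],[0,0,5],[0,0,8],[0,0,11],[0,0,14]],"turn":[[0,0,0],[0,0,0],[0,0,0],[0,0,0],[0,0,0]],"gripper":[0.2,0.2,0.2,0,0]}'
```

```text
clock: 17.25
position: [0.5119, -0.334, 0.0392]
tool_rot: [-3.141, -0.0, 1.269]
force: [-0.3, 0.3, -0.9]
grip_width: 0.0436
finger_force: 41.1
clock: 17.75
position: [0.5119, -0.3341, 0.0455]
tool_rot: [-3.142, -0.0, 1.268]
force: [0.7, -0.5, 0.8]
grip_width: 0.0685
finger_force: 0.0
clock: 18.25
position: [0.5118, -0.334, 0.1869]
tool_rot: [3.141, 0.0, 1.269]
force: [0.1, -0.1, 0.0]
grip_width: 0.0855
finger_force: 0.0
```

```bash
python3 -m crank '{"travel":[[0,4.5,0],[0,9.5,0],[0,14.5,0],[0,19.5,0],[0,24.5,0]],"turn":[[0,0,4],[0,0,7.3],[0,0,7.3],[0,0,7.3],[0,0,7.3]],"gripper":[0.35,0.35,0.35,0.35,0.35]}'
python3 -m crank '{"travel":[[0,4.9,0],[0.5,9.8,0],[1,14.6,0],[1.5,19.4,0],[2,24,0]],"turn":[[0,0,0],[0,0,0],[0,0,0],[0,0,0],[0,0,0]],"gripper":[0.35,0.35,0.35,0.35,0.35]}'
python3 -m crank '{"travel":[[0.6,4.5,0],[1.2,8,0],[1.2,10.3,0],[1.2,10.3,-3],[1.2,10.3,-6]],"turn":[[0,0,0],[0,0,0],[0,0,0],[0,0,0],[0,0,0]],"gripper":[0.35,0.35,0.35,0.35,0.35]}'
python3 - <<'E'
from workcell import bot
from h import *
T=bot.grab_frame("top");S=bot.grab_frame("side");q=proj(T,[[.544,.255,.1]])[0].astype(int);print(q)
c=cv2.resize(T["pixels"][q[1]-50:q[1]+50,q[0]-50:q[0]+50,::-1],(400,400),interpolation=cv2.INTER_CUBIC)
p=proj(S,[[.51,-.335,.05]])[0].astype(int)
d=cv2.resize(S["pixels"][p[1]-35:p[1]+35,p[0]-35:p[0]+35,::-1],(400,400),interpolation=cv2.INTER_CUBIC)
cv2.imwrite("pics/a1.png",np.hstack([c,d]))
E
```

```text
clock: 18.75
position: [0.5116, -0.0873, 0.1858]
tool_rot: [3.141, 0.0, 1.396]
force: [1.2, 0.1, -0.5]
grip_width: 0.0556
finger_force: 0.0
clock: 19.25
position: [0.5319, 0.1531, 0.1858]
tool_rot: [3.141, -0.0, 1.396]
force: [0.5, -0.8, -0.6]
grip_width: 0.0557
finger_force: 0.0
clock: 19.75
position: [0.5441, 0.2551, 0.1253]
tool_rot: [3.14, -0.001, 1.397]
force: [0.6, -0.4, -0.3]
grip_width: 0.0557
finger_force: 0.0
[192 228]
```

View pics/a1.png

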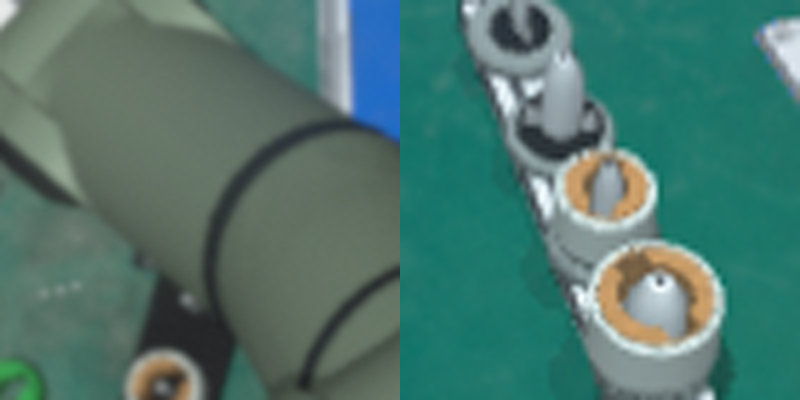

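The arm hides roll a in the top half. The side half shows roll b at (607,215) and roll d at (655,310), both flat on their seats. I'll go on with a at (.5441,.2549), watching the force.

```bash
python3 -m crank '{"travel":[[0,0,-2],[0,0,-4],[0,0,-5.5],[0,0,-6.5],[0,0,-7.5]],"turn":[[0,0,0],[0,0,0],[0,0,0],[0,0,0],[0,0,0]],"gripper":[0.35,0.35,0.35,0.35,0.35]}'
python3 -m crank '{"travel":[[0,0,-1],[0,0,-2],[0,0,-2.8],[0,0,-2.8],[0,0,-2.8]],"turn":[[0,0,0],[0,0,0],[0,0,0],[0,0,0],[0,0,0]],"gripper":[0.35,0.35,0.35,1,1]}'
python3 -m crank '{"travel":[[0,0,0],[0,0,0],[0,0,0],[0,0,0],[0,0,0]],"turn":[[0,0,0],[0,0,0],[0,0,0],[0,0,0],[0,0,0]],"gripper":[1,1,1,1,1]}' 40
```

```text
clock: 20.35
position: [0.5443, 0.2541, 0.0504]
tool_rot: [3.141, -0.0, 1.396]
force: [0.8, -0.3, -0.1]
grip_width: 0.0556
finger_force: 0.0
clock: 20.85
position: [0.5439, 0.254, 0.0223]
tool_rot: [-3.141, 0.0, 1.396]
force: [0.5, 1.0, -0.0]
grip_width: 0.0388
finger_force: 40.2
clock: 21.35
position: [0.544, 0.2539, 0.0224]
tool_rot: [3.142, -0.0, 1.396]
force: [-0.0, -0.6, -0.2]
grip_width: 0.0392
finger_force: 40.2
```

```bash
python3 -m crank '{"travel":[[0,0,1],[0,0,3],[0,0,6],[0,0,9],[0,0,11]],"turn":[[0,0,0],[0,0,0],[0,0,0],[0,0,0],[0,0,0]],"gripper":[1,1,1,1,1]}' 40
python3 -m crank '{"travel":[[-0.2,-4,0],[-0.5,-8.5,0],[-1,-13,0],[-1.5,-17.5,0],[-2.2,-22,0]],"turn":[[0,0,2],[0,0,4],[0,0,6],[0,0,6],[0,0,6]],"gripper":[1,1,1,1,1]}'
python3 -m crank '{"travel":[[0,-4.5,0],[0,-9,0],[0,-13.5,0],[0,-18,0],[0,-22,0]],"turn":[[0,0,0],[0,0,0],[0,0,0],[0,0,0],[0,0,0]],"gripper":[1,1,1,1,1]}'
python3 -m crank '{"travel":[[0,-1,0],[0,-2.1,0],[0,-2.1,0],[0,-2.1,-1],[0,-2.1,-2]],"turn":[[0,0,0],[0,0,0],[0,0,0],[0,0,0],[0,0,0]],"gripper":[1,1,1,1,1]}'
python3 - <<'E'
from workcell import bot
from h import *
S=bot.grab_frame("side");pickle.dump(S,open("a2.pkl","wb"));p=proj(S,[[.522,-.207,.07]])[0].astype(int)
cv2.imwrite("pics/a2.png",cv2.resize(S["pixels"][p[1]-35:p[1]+35,p[0]-40:p[0]+40,::-1],(640,560),interpolation=cv2.INTER_CUBIC))
E
```

```text
clock: 21.85
position: [0.5444, 0.2543, 0.1351]
tool_rot: [3.14, -0.001, 1.396]
force: [0.3, -0.6, -1.0]
grip_width: 0.0393
finger_force: 40.4
clock: 22.35
position: [0.5217, 0.0322, 0.1331]
tool_rot: [3.141, 0.0, 1.501]
force: [1.4, 0.3, -0.5]
grip_width: 0.0392
finger_force: 40.4
clock: 22.85
position: [0.5216, -0.1885, 0.1332]
tool_rot: [3.141, 0.001, 1.5]
force: [0.9, 0.4, -1.1]
grip_width: 0.0394
finger_force: 40.4
clock: 23.35
position: [0.5222, -0.2057, 0.1117]
tool_rot: [3.141, -0.0, 1.502]
force: [0.5, -0.1, -0.5]
grip_width: 0.0388
finger_force: 40.4
```

View pics/a2.png

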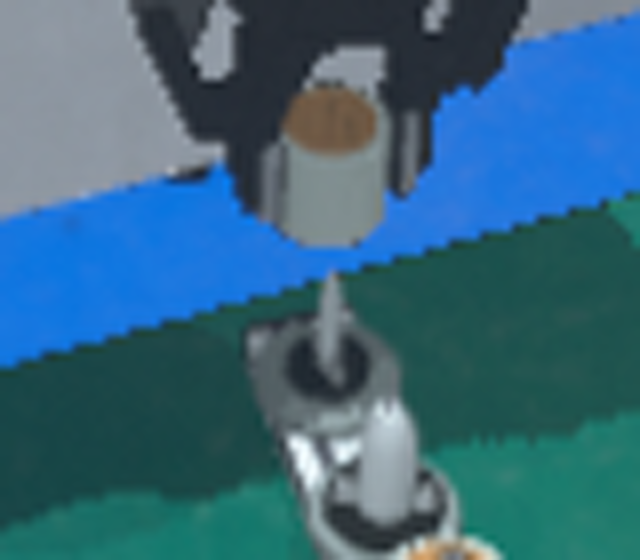

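Roll a at (332,165) hangs above hub a's post tip at (330,275), and the axes line up. I'll lower it.

```bash
python3 -m crank '{"travel":[[0,0,-0.7],[0,0,-1.4],[0,0,-2.1],[0,0,-2.8],[0,0,-3]],"turn":[[0,0,0],[0,0,0],[0,0,0],[0,0,0],[0,0,0]],"gripper":[1,1,1,1,1]}'
python3 -m crank '{"travel":[[0,0,-0.6],[0,0,-1.2],[0,0,-1.8],[0,0,-2.4],[0,0,-2.7]],"turn":[[0,0,0],[0,0,0],[0,0,0],[0,0,0],[0,0,0]],"gripper":[1,1,1,1,1]}'
```

```text
clock: 23.9
position: [0.5216, -0.2069, 0.0814]
tool_rot: [-3.141, -0.0, 1.501]
force: [0.4, -0.4, 0.0]
grip_width: 0.0393
finger_force: 40.4
clock: 24.4
position: [0.5217, -0.207, 0.0546]
tool_rot: [-3.141, -0.0, 1.501]
force: [0.0, 0.7, 0.4]
grip_width: 0.039
finger_force: 40.4
```

```bash
python3 -m crank '{"travel":[[0,0,-0.2],[0,0,-0.4],[0,0,-0.6],[0,0,-0.8],[0,0,-0.8]],"turn":[[0,0,0],[0,0,0],[0,0,0],[0,0,0],[0,0,0]],"gripper":[1,1,1,1,1]}'
```

```text
clock: 24.9
position: [0.5219, -0.207, 0.0471]
tool_rot: [-3.141, -0.0, 1.501]
force: [-0.3, 0.2, -0.2]
grip_width: 0.0391
finger_force: 40.4
```

```bash
python3 -m crank '{"travel":[[0,0,-0.2],[0,0,-0.35],[0,0,-0.5],[0,0,-0.6],[0,0,-0.65]],"turn":[[0,0,0],[0,0,0],[0,0,0],[0,0,0],[0,0,0]],"gripper":[1,1,1,1,1]}'
python3 -m crank '{"travel":[[0,0,0],[0,0,0],[0,0,0],[0,0,0.3],[0,0,0.6]],"turn":[[0,0,0],[0,0,0],[0,0,0],[0,0,0],[0,0,0]],"gripper":[0.35,0.35,0.35,0.35,0.35]}'
python3 -m crank '{"travel":[[0,0,2],[0,0,5],[0,0,8],[0,0,11],[0,0,14]],"turn":[[0,0,0],[0,0,0],[0,0,0],[0,0,0],[0,0,0]],"gripper":[0.35,0.35,0.35,0.2,0.2]}'
```

```text
clock: 25.4
position: [0.5224, -0.207, 0.0409]
tool_rot: [3.141, -0.0, 1.501]
force: [4.2, 0.5, 0.8]
grip_width: 0.0393
finger_force: 40.6
clock: 25.9
position: [0.5218, -0.207, 0.047]
tool_rot: [-3.141, -0.0, 1.501]
force: [0.5, -0.5, 0.4]
grip_width: 0.0554
finger_force: 0.0
clock: 26.4
position: [0.5217, -0.207, 0.1884]
tool_rot: [3.142, 0.0, 1.501]
force: [0.2, -0.4, -0.3]
grip_width: 0.0685
finger_force: 0.0
```

```bash
python3 -m crank '{"travel":[[0,4.5,0],[-1,9,0],[-2,13.5,0],[-3,18,0],[-4,22.5,0]],"turn":[[0,0,-6],[0,0,-12],[0,0,-18],[0,0,-24],[0,0,-27]],"gripper":[0.2,0.2,0.2,0.2,0.2]}'
python3 -m crank '{"travel":[[-1,4.5,0],[-2,9,0],[-3,13.5,0],[-4,18,0],[-5,22.5,0]],"turn":[[0,0,0],[0,0,0],[0,0,0],[0,0,0],[0,0,0]],"gripper":[0.2,0.2,0.2,0.2,0.2]}'
python3 -m crank '{"travel":[[-0.5,3,0],[-0.9,5,0],[-0.9,5,-3],[-0.9,5,-6],[-0.9,5,-8]],"turn":[[0,0,0],[0,0,0],[0,0,0],[0,0,0],[0,0,0]],"gripper":[0.2,0.2,0.2,0.2,0.2]}'
```

```text
clock: 26.9
position: [0.4812, 0.0195, 0.1872]
tool_rot: [3.141, -0.0, 1.025]
force: [0.8, 1.2, 1.8]
grip_width: 0.0682
finger_force: 0.0
clock: 27.4
position: [0.4312, 0.2446, 0.1872]
tool_rot: [3.141, -0.0, 1.029]
force: [0.2, -0.4, -0.3]
grip_width: 0.0686
finger_force: 0.0
clock: 27.9
position: [0.4224, 0.2927, 0.1055]
tool_rot: [-3.141, 0.001, 1.03]
force: [0.4, -0.4, 0.3]
grip_width: 0.068
finger_force: 0.0
```

```bash
python3 -m crank '{"travel":[[0,0,-2],[0,0,-4],[0,0,-6],[0,0,-7.5],[0,0,-8.4]],"turn":[[0,0,0],[0,0,0],[0,0,0],[0,0,0],[0,0,0]],"gripper":[0.2,0.2,0.2,0.2,0.2]}'
python3 -m crank '{"travel":[[0,0,0],[0,0,0],[0,0,0],[0,0,0],[0,0,0]],"turn":[[0,0,0],[0,0,0],[0,0,0],[0,0,0],[0,0,0]],"gripper":[0.2,1,1,1,1]}' 40
python3 -m crank '{"travel":[[0,0,0],[0,0,0.5],[0,0,3],[0,0,7],[0,0,11]],"turn":[[0,0,0],[0,0,0],[0,0,0],[0,0,0],[0,0,0]],"gripper":[1,1,1,1,1]}' 40
```

```text
clock: 28.4
position: [0.4226, 0.2928, 0.022]
tool_rot: [-3.141, 0.001, 1.03]
force: [0.0, 0.2, 0.5]
grip_width: 0.0684
finger_force: 0.0
clock: 28.9
position: [0.4233, 0.2932, 0.0237]
tool_rot: [3.141, -0.001, 1.029]
force: [-1.3, -1.4, 8.1]
grip_width: 0.0497
finger_force: 42.1
clock: 29.4
position: [0.4226, 0.2928, 0.1345]
tool_rot: [-3.141, 0.0, 1.03]
force: [1.2, 0.6, -0.3]
grip_width: 0.0498
finger_force: 41.8
```

```bash
python3 -m crank '{"travel":[[1.5,-3.5,0],[3,-7.5,0],[4,-12,0],[5,-16.5,0],[6,-21,0]],"turn":[[0,0,6],[0,0,12],[0,0,18],[0,0,24],[0,0,27]],"gripper":[1,1,1,1,1]}' 40
python3 -m crank '{"travel":[[1,-4.5,0],[2,-9,0],[3,-13.5,0],[3.4,-18,0],[3.4,-22.5,0]],"turn":[[0,0,0],[0,0,0],[0,0,0],[0,0,0],[0,0,0]],"gripper":[1,1,1,1,1]}'
python3 -m crank '{"travel":[[0,-4.5,0],[0,-9,0],[0,-12,0],[0,-12.9,0],[0,-12.9,0]],"turn":[[0,0,0],[0,0,0],[0,0,0],[0,0,0],[0,0,0]],"gripper":[1,1,1,1,1]}'
python3 -m crank '{"travel":[[0,0,0],[0,0,-0.7],[0,0,-1.4],[0,0,-2.1],[0,0,-2.8]],"turn":[[0,0,0],[0,0,0],[0,0,0],[0,0,0],[0,0,0]],"gripper":[1,1,1,1,1]}'
python3 - <<'E'
from workcell import bot
from h import *
S=bot.grab_frame("side");p=proj(S,[[.517,-.271,.07]])[0].astype(int)
cv2.imwrite("pics/c2.png",cv2.resize(S["pixels"][p[1]-35:p[1]+35,p[0]-40:p[0]+40,::-1],(640,560),interpolation=cv2.INTER_CUBIC))
E
```

```text
clock: 29.9
position: [0.4832, 0.081, 0.1335]
tool_rot: [3.141, 0.0, 1.505]
force: [1.1, 0.2, -0.5]
grip_width: 0.0502
finger_force: 41.8
clock: 30.4
position: [0.5172, -0.1441, 0.1335]
tool_rot: [3.141, 0.0, 1.501]
force: [1.1, 0.2, -0.9]
grip_width: 0.0498
finger_force: 41.8
clock: 30.9
position: [0.5166, -0.2722, 0.1331]
tool_rot: [3.141, 0.0, 1.498]
force: [0.0, 0.1, -1.1]
grip_width: 0.0495
finger_force: 41.8
clock: 31.4
position: [0.5169, -0.2706, 0.104]
tool_rot: [-3.141, -0.0, 1.501]
force: [0.3, 1.2, 0.1]
grip_width: 0.0498
finger_force: 41.8
```

View pics/c2.png

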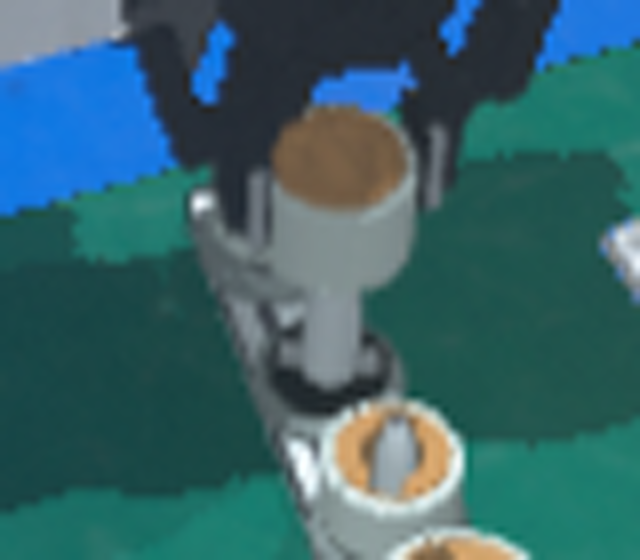

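Roll c at (343,200) hangs just above hub c's post at (332,330). The keys at (288,352) and (370,355) are clear, and b sits home at (395,455). I'll lower it.

```bash
python3 -m crank '{"travel":[[0,0,-0.6],[0,0,-1.2],[0,0,-1.8],[0,0,-2.4],[0,0,-2.4]],"turn":[[0,0,0],[0,0,0],[0,0,0],[0,0,0],[0,0,0]],"gripper":[1,1,1,1,1]}'
python3 -m crank '{"travel":[[0,0,-0.6],[0,0,-1.2],[0,0,-1.8],[0,0,-2.2],[0,0,-2.5]],"turn":[[0,0,0],[0,0,0],[0,0,0],[0,0,0],[0,0,0]],"gripper":[1,1,1,1,1]}'
```

```text
clock: 31.95
position: [0.5166, -0.2709, 0.0799]
tool_rot: [-3.141, -0.0, 1.501]
force: [0.0, 0.3, 0.0]
grip_width: 0.05
finger_force: 41.8
clock: 32.45
position: [0.5168, -0.271, 0.0553]
tool_rot: [-3.141, -0.0, 1.501]
force: [-0.1, 0.0, -1.0]
grip_width: 0.0497
finger_force: 41.8
```

```bash
python3 -m crank '{"travel":[[0,0,-0.2],[0,0,-0.4],[0,0,-0.6],[0,0,-0.8],[0,0,-0.8]],"turn":[[0,0,0],[0,0,0],[0,0,0],[0,0,0],[0,0,0]],"gripper":[1,1,1,1,1]}'
```

```text
clock: 32.95
position: [0.5169, -0.271, 0.0476]
tool_rot: [-3.141, -0.0, 1.501]
force: [0.8, 0.4, -1.6]
grip_width: 0.0496
finger_force: 41.8
```

```bash
python3 -m crank '{"travel":[[0,0,-0.2],[0,0,-0.35],[0,0,-0.5],[0,0,-0.6],[0,0,-0.65]],"turn":[[0,0,0],[0,0,0],[0,0,0],[0,0,0],[0,0,0]],"gripper":[1,1,1,1,1]}'
python3 -m crank '{"travel":[[0,0,0],[0,0,0],[0,0,0],[0,0,0.3],[0,0,0.6]],"turn":[[0,0,0],[0,0,0],[0,0,0],[0,0,0],[0,0,0]],"gripper":[0.2,0.2,0.2,0.2,0.2]}'
python3 -m crank '{"travel":[[0,0,2],[0,0,5],[0,0,8],[0,0,11],[0,0,14]],"turn":[[0,0,0],[0,0,0],[0,0,0],[0,0,0],[0,0,0]],"gripper":[0.2,0.2,0.2,0,0]}'
python3 -m crank '{"travel":[[-2,4,2],[-4,8,4],[-4,12,5],[-4,16,5],[-4,20,5]],"turn":[[0,0,0],[0,0,0],[0,0,0],[0,0,0],[0,0,0]],"gripper":[0,0,0,0,0]}'
python3 - <<'E'
from workcell import bot
from h import *
S=bot.grab_frame("side");T=bot.grab_frame("top");p=proj(S,[[.515,-.304,.06]])[0].astype(int);q=proj(T,[[.515,-.304,.06]])[0].astype(int)
a=cv2.resize(S["pixels"][p[1]-50:p[1]+60,p[0]-36:p[0]+36,::-1],(390,596),interpolation=cv2.INTER_CUBIC)
b=cv2.resize(T["pixels"][q[1]-92:q[1]+92,q[0]-60:q[0]+60,::-1],(390,596),interpolation=cv2.INTER_CUBIC)
cv2.imwrite("pics/end.png",np.hstack([a,b]))
E
```

```text
clock: 33.45
position: [0.5169, -0.2711, 0.0417]
tool_rot: [-3.141, 0.0, 1.501]
force: [-6.5, 2.0, 18.9]
grip_width: 0.0497
finger_force: 43.7
clock: 33.95
position: [0.5169, -0.271, 0.0475]
tool_rot: [-3.141, -0.0, 1.501]
force: [-0.2, -0.3, -0.5]
grip_width: 0.0683
finger_force: 0.0
clock: 34.45
position: [0.5168, -0.2709, 0.1889]
tool_rot: [3.141, 0.0, 1.501]
force: [-0.2, 0.4, -0.2]
grip_width: 0.0853
finger_force: 0.0
clock: 34.95
position: [0.4768, -0.0697, 0.2381]
tool_rot: [3.14, 0.001, 1.5]
force: [-0.3, -1.0, -0.8]
grip_width: 0.0851
finger_force: 0.0
```

View pics/end.png

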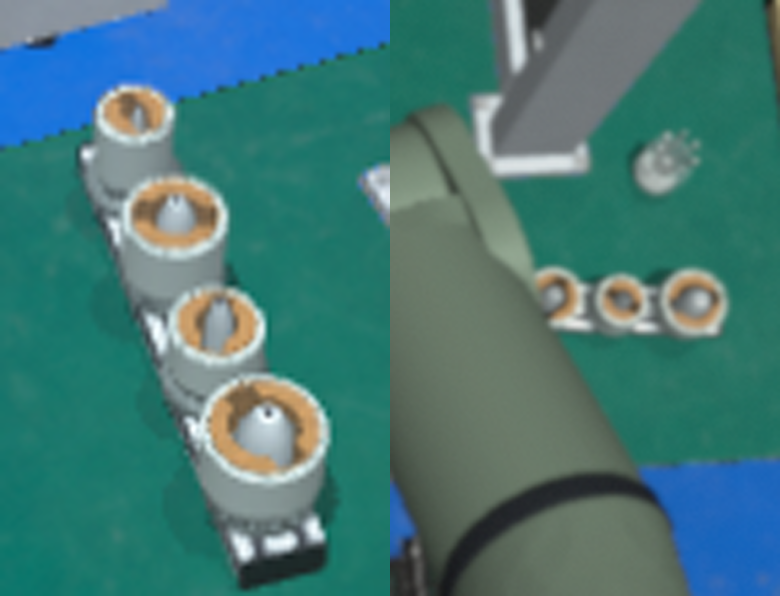

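All four rolls stand upright on their hubs: a (135,115), c (175,215), b (217,325), d (265,430). The jar stands at (665,165). Before handing in I'll check the rim heights by numbers.

```bash
python3 - <<'E'
from workcell import bot
from h import *
S=bot.grab_frame("side")
H={'a':(.522,-.207,.042,20),'c':(.517,-.271,.038,25.5),'b':(.512,-.334,.030,22.5),'d':(.507,-.398,.034,28.5)}
for k,(x,y,h,r) in H.items():
    z=.032+h;res=[]
    t=rect(S,x,y,z,.04,250).astype(int);m=((t[:,:,2]>t[:,:,0]+25)).astype(np.uint8)  # brown core face
    yy,xx=np.mgrid[:250,:250];m[np.hypot(xx-125,yy-125)*.32>r]=0
    c=cv2.convexHull(max(cv2.findContours(m,0,1)[0],key=cv2.contourArea));(cx,cy),R=cv2.minEnclosingCircle(c)
    print(k,"core face offset mm  x",round(-(cy-124.5)*.32,1),"y",round(-(cx-124.5)*.32,1),"R",round(R*.32,1))
print({k:np.round(bot.observe()[k],2).tolist() for k in("clock","grip_width","force")})
E
```

```text
a core face offset mm  x 0.5 y 0.5 R 16.3
c core face offset mm  x -1.2 y -1.0 R 22.1
b core face offset mm  x -0.4 y -0.0 R 19.2
d core face offset mm  x -1.0 y 1.3 R 25.2
{'clock': 35.1, 'grip_width': 0.09, 'force': [-0.27, -0.72, -0.03]}
```

The core faces lie within about 1.6 mm of where fully seated rolls must show. A roll perched on its keys would appear about 8 mm off.

```bash
python3 -c "
from workcell import bot
print(bot.job_done())"
```

```text
the job is handed in; nothing more can be done
None
```

All four rolls are seated and released on their matching hubs with the notches over the keys; I did not disturb the bottle or jar, and I handed the job in at about 35 s, though the hand-in gave no verdict.

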